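# Clamp the filter case into its transport cradle

### The arm

A 6-joint arm with a two-finger parallel gripper is mounted at the origin on a cart in front of the work surface, level with it; the furniture and walls round the work are solid. World frame = base frame: x ahead of the robot, y to its left, z up, the work surface at z = 0. Lengths are in m, angles in rad, forces in N, time in s.
With the tool pointing down it reaches from about 0.3 to 0.825 m from the base axis. Payload 5.4 kg.
Tool frame: the origin (TCP) lies at the very end of the fingers, on their centre line; the grasp point (between the pads) lies r.pinch_z behind it (r.pinch_z is the distance from the TCP to the grasp point, in m); z points along the fingers, y is the line along which they close (so a half turn about z gives the same grasp; the last joint's range is limited). The gripper opens to 92 mm and grips with 3 to 60 N. Pads are 20 mm wide; open, the fingers measure 128 mm over their backs; the gripper's body (75 mm by 189 mm) begins 69 mm behind the grasp point.
Start: joints at [-1.442, 0.158, 1.597, -0, 1.386, -0.21], TCP at [0.191, -0.542, 0.215] pointing down, gripper open.
Joint ranges: [-2.91, 2.91], [-0.94, 2.29], [0.18, 2.7], [-1.29, 4.43], [0.17, 2.64], [-3, 3]. Speed limits (rad/s): [2.57, 2.57, 3.14, 3.14, 3.14, 3.14].

### API

Orientations are given as a rotation vector (axis times angle).
In Python, from rig import r gives the robot as it stands.
- The arm moves only by the shell command python3 -m inch 'ROWS' [FORCE]. ROWS is JSON, a list of rows, each a list of 3 entries, a list of its own where there are three numbers: the shift along the tool's x, y, z as a fraction of full scale, then the turn, a rotation vector about the tool's x, y, z as a fraction of full scale, then the closure, from -1 (fully open) to 1 (shut), so that 0 is half open. A call has exactly 8 rows; each row is the pose to reach, as a shift and turn from the pose commanded when the call began, along the tool's axes at that moment, turning the shorter way round; what a row does not reach only later rows make up. Full scale, the value 1, is 0.2 m for a shift and pi rad for a turn. A row lasts 1/10 s, in which the tool goes at most 50 mm and 8.59 degrees, less where a joint would pass 70% of its speed; a pose out of reach is approached as far as the arm can. A call with a number of a shift or a turn outside -1 to 1 is refused whole. A call with a gripper value outside its range is refused whole. The fingers move at their own pace and stop on an object; FORCE is the grip in N (left out, the last holds). Time passes only in rows, so rows that repeat a pose let the fingers close, or fill a call up. It gives the time, the measured TCP pose, the force, the opening and the grip force at its end, in the units of the state.
- r.state(): the state, without advancing time (a new reading comes with each control period).
- r.read_camera(name): name is "scene" or "top" or "wrist"; returns a dict with "pixels" (384x512x3 uint8, red, green, blue), "fx", "fy", "cx", "cy" (pixels), "k1" (the pictures are not rectified: a ray, as slopes to the right and down, at radius r is drawn at 1 + k1 r^2 times it, then the intrinsics apply), "R" (3x3) and "t" (3): a world point X has camera coordinates R X + t; the wrist camera has in their place "mount" (4x4, takes a point from camera to tool coordinates, whose origin is the TCP and whose axes are the flange's). Camera axes: x right, y down, z forward; pixel columns grow to the right and rows downward; lengths in m; the calibration is good to about 2 mm. A picture is of the moment at which its call begins: read the wrist's pose just before it. There is no depth.
- r.finish_job(): hands the job in; it is judged then, once.
The state is a dict: "time": time; "joint_positions": joint angles; "qd": joint speeds; "effort": joint torques, N m; "position": TCP position; "ee_rot": TCP orientation; "wrist_force": force on the tool from outside, world axes, zero at the start; "wrist_torque": the same for the moment, N m; "gripper_width": finger opening in m; "finger_force": force on a finger pad.
Only numpy, scipy, OpenCV 4.12 (cv2) and the standard library are available. Lean on these libraries where they do the work, as an engineer would, in place of code of your own. Each camera call takes 0.05 s, during which the arm holds its last target. There are 200 camera calls.

### The job

Lock the filter case into its transport cradle: with a fingertip or the back of the fingers push the open steel strap over until it lies flat across the case, and only then push the red cam lever over and fully down onto the strap's end. Everything is pushed, nothing is gripped or lifted: leave the case seated in the cradle and the things around it where they are, and finish clear of everything.

Things in the scene. Friction and masses are not known exactly. Their poses are not given: they have to be found in the camera images.
- cradle: the transport cradle, fixed to the table: aluminium plate 132 (x) by 198 (y) mm, top 12 mm above the table, with four blue corner stops (21 mm above the table) round the filter case. Origin on the table under the middle of the case, z up. The strap hinge stands at its +y end, the cam lever at its -y end. The plate spans y -104 to +94 mm. Part positions below are in mm in this frame.
- strap (a joint): angle of the steel strap (rad) about the horizontal hinge at strap_hinge, axis along the cradle's x. 0 = flat across the case (a stop), pointing to the cradle's -y; pi/2 = upright; it starts open, leaning past upright toward +y (1.7 to 2.0; stop at 2.15). The hinge is stiff (0.10 N m friction): it stays where it is left and does not fall. Flat, its upper face is 43.5 mm above the table.
- strap_hinge (a point): middle of the strap's hinge pin, fixed on the cradle at (0, 70, 41.5). Dark steel cheeks beside it reach 18 mm either side in x and up to 48 mm above the table.
- strap_tip (a point): middle of the strap's free end, on its upper (outer) face; moves with the strap. The strap is a rigid bar 22 mm wide (along x), 4 mm thick, reaching 140 mm from the hinge, with a rubber pad 36 x 50 x 5 mm on its underside, 45 to 95 mm from the hinge.
- cam_lever (a joint): angle of the red cam lever (rad) about the horizontal pivot at lever_pivot, axis along the cradle's x. 0 = fully down, lying to the cradle's +y on top of the strap's end (a stop); pi/2 = upright; it starts leaning outward past upright toward -y (1.75 to 1.95; stop at 2.1). Stiff (0.12 N m friction): it stays where it is left. Down, its upper face is 55 mm above the table.
- lever_pivot (a point): middle of the cam lever's pivot pin, fixed on the cradle at (0, -85, 50); dark steel cheeks beside it reach 14 mm either side in x and 56 mm above the table.
- lever_tip (a point): middle of the cam lever's free end, moves with the lever. Lever bar 16 to 20 mm wide, 10 mm thick, 65 mm long from the pivot.
- filter_case: square white moulded filter case with a blue oval on top, 106 x 106 x 23 mm, loose, standing in the cradle between the corner stops (about 2 mm play), its top 34 to 35 mm above the table. Origin at the centre of its underside.
- tape_roll: bystander: roll of yellow tape, 47 mm across, 19 mm high, in front of the cradle; origin under its centre
- vial: bystander: small white vial, 31 mm across, 47 mm high, beside the strap-hinge end of the cradle; origin under its centre
- spare_cap: bystander: white bottle cap, 37 mm across, 18 mm high, beside the lever end of the cradle; origin under its centre
- screwdriver: bystander: red-handled screwdriver lying at the right of the table, 136 mm long along its y, 20 mm high; origin under its centre
- syringe: bystander: syringe lying at the back right, 131 mm long along its y, 22 mm high; origin under its centre
- sample_bottle: bystander: white sample bottle standing at the left, 38 mm across, 84 mm high; origin under its centre
There are look-alikes about, which are no part of the job. Leave any brown look-alike of the filter_case alone.

How it is judged:
By the outcome, as a careful person would: the job done as asked, in the order asked, and still so for the second after the job is handed in, with the robot touching nothing.
It also fails if it takes over 56 s, if anything falls off the work surface, if the arm or the gripper's body presses on something with over 40 N, if the wrist force passes 120 N, or if a joint passes its speed limit or range.

## Working session

There is one attempt and no reset: what is moved stays moved. The work goes in short steps, Python scripts to look and compute and a shell command to move; the robot and the scene stay as the last step left them, time stands still between calls to the robot, and variables do not carry over. Pictures are saved under pics/ and viewed, at most 10 in all, crops included, and the job is handed in when it is done.

```bash
mkdir -p pics; ls; python3 - <<'E'
from rig import r
import cv2
for n in("scene","top"):
    c=r.read_camera(n);cv2.imwrite(f"pics/{n}0.png",c["pixels"][:,:,::-1]);print(n,{k:c[k] for k in c if k!="pixels"})
s=r.state();print(s,r.pinch_z)
E
```

```text
pics
scene {'fx': 428.4259383026259, 'fy': 428.4259383026259, 'cx': 251.54997744719873, 'cy': 189.06782725658672, 'k1': 0.039460382932347396, 'R': array([[-0.83208116, -0.55448115, -0.01384159],
       [-0.23645155,  0.37718375, -0.89544575],
       [ 0.50172861, -0.74181067, -0.44495542]]), 't': array([0.44252172, 0.1676742 , 0.89583064])}
top {'fx': 416.3154717926262, 'fy': 416.3154717926262, 'cx': 257.03374155668666, 'cy': 189.89732397266883, 'k1': -0.003379563692214711, 'R': array([[ 1.61876544e-05, -9.99906739e-01, -1.36570039e-02],
       [-9.98038734e-01,  8.38765778e-04, -6.25937773e-02],
       [ 6.25993947e-02,  1.36312321e-02, -9.97945642e-01]]), 't': array([0.0375876 , 0.54436159, 1.10659656])}
{'time': 0.1, 'joint_positions': array([-1.44206295e+00,  1.58969500e-01,  1.59808053e+00,  1.56387312e-05,
        1.38621267e+00, -2.10093724e-01]), 'qd': array([ 0.0007891 , -0.0027555 , -0.0041459 , -0.00261285,  0.00160697,
        0.00152292]), 'effort': array([-2.56546673e-04, -3.86502886e+01, -3.22957993e+01,  7.02533824e-02,
        3.39167879e-02, -5.12387692e-05]), 'position': array([ 0.19103421, -0.54174744,  0.21373958]), 'ee_rot': array([-3.09497363e+00, -5.29400403e-01, -1.30741908e-04]), 'wrist_force': array([0.60807513, 0.3551836 , 0.99414892]), 'wrist_torque': array([ 0.05756052, -0.01821513,  0.00118374]), 'finger_force': 0.0, 'gripper_width': 0.09208885270857027} 0.0187
```

View pics/scene0.png

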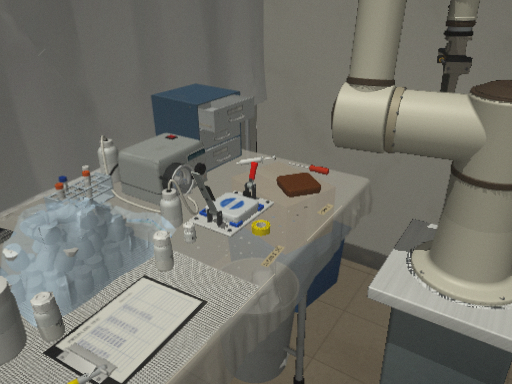

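View pics/top0.png

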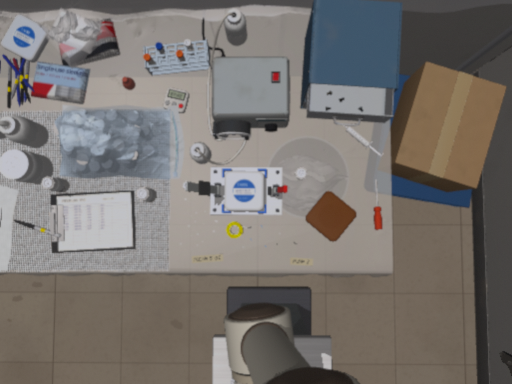

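The top view shows the cradle at about (246,191), with the strap hinge at left (205,188), the red lever at right (280,189), tape at (235,230) and the brown look-alike at (331,216). Next I measure the plate, case and lever.

```bash
cat > h.py <<'E'
import numpy as np, cv2
from rig import r
def ray(c,u,v):
    K=np.array([[c["fx"],0,c["cx"]],[0,c["fy"],c["cy"]],[0,0,1]])
    # drawn = s*(1+k1 r^2): same as OpenCV k1
    p=cv2.undistortPoints(np.array([[[u,v]]],float),K,np.array([c["k1"],0,0,0.]))[0,0]
    return -c["R"].T@c["t"], c["R"].T@np.array([p[0],p[1],1])
def on(c,u,v,z):
    o,d=ray(c,u,v); return o+d*(z-o[2])/d[2]
def proj(c,X):
    K=np.array([[c["fx"],0,c["cx"]],[0,c["fy"],c["cy"]],[0,0,1]])
    return cv2.projectPoints(np.array([X],float),cv2.Rodrigues(c["R"])[0],c["t"],K,np.array([c["k1"],0,0,0.]))[0][:,0] if np.ndim(X)==1 else cv2.projectPoints(np.array(X,float),cv2.Rodrigues(c["R"])[0],c["t"],K,np.array([c["k1"],0,0,0.]))[0][:,0]
E
python3 - <<'E'
from h import *
c=r.read_camera("top");im=c["pixels"]
hsv=cv2.cvtColor(im,cv2.COLOR_RGB2HSV)
blue=cv2.inRange(hsv,(100,120,60),(125,255,255));red=cv2.inRange(hsv,(0,170,100),(6,255,255))|cv2.inRange(hsv,(174,170,100),(180,255,255))
yel=cv2.inRange(hsv,(22,150,100),(35,255,255))
for nm,m,z in(("blue",blue,.021),("red",red,.09),("yel",yel,.019)):
    n,l,st,ce=cv2.connectedComponentsWithStats(m)
    for i in range(1,n):
        if st[i,4]>4 and 180<ce[i][0]<400 and 150<ce[i][1]<250: print(nm,st[i],ce[i].round(1),on(c,*ce[i],z).round(4))
s=r.read_camera("scene")
a=cv2.resize(im[150:250,165:305],None,fx=5,fy=5,interpolation=cv2.INTER_CUBIC)
b=cv2.resize(s["pixels"][150:250,150:290],None,fx=5,fy=5,interpolation=cv2.INTER_CUBIC)
cv2.imwrite("pics/a.png",a[:,:,::-1]);cv2.imwrite("pics/b.png",b[:,:,::-1])
E
```

```text
blue [223 169   8   8  16] [224.8 170.8] [0.5959 0.1244 0.021 ]
blue [259 169   7   8  17] [263.2 170.8] [0.5957 0.0207 0.021 ]
blue [234 180  20   8 117] [243.7 184.2] [0.5596 0.0731 0.021 ]
blue [235 195  18   7  85] [243.4 197.6] [0.5234 0.074  0.021 ]
blue [222 205   2   7  10] [222.3 208.2] [0.495  0.1306 0.021 ]
blue [258 205   8   8  19] [262.8 210.3] [0.4893 0.0219 0.021 ]
red [278 186   9   6  44] [282.4 188.9] [ 0.5424 -0.0275  0.09  ]
red [374 207   8  22 130] [377.5 218. ] [ 0.469  -0.2655  0.09  ]
yel [226 222  17  16 124] [234.2 229.6] [0.4377 0.0984 0.019 ]
```

View pics/a.png

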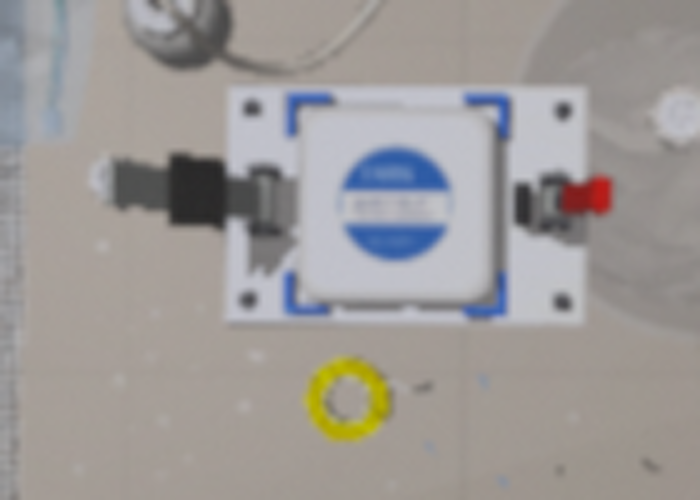

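View pics/b.png

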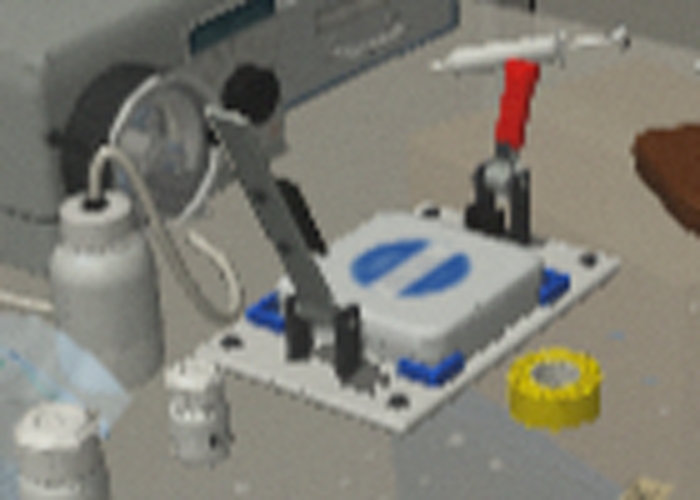

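```bash
cat > fr.py <<'E'
from h import *
E
python3 - <<'E'
from h import *
c=r.read_camera("top");s=r.read_camera("scene")
P=lambda x,y:(x/5+165-.4,y/5+150-.4)
Q=lambda x,y:(x/5+150-.4,y/5+150-.4)
k=[on(c,*P(*p),.012) for p in((226,87),(587,87),(587,323),(225,323))]
for a in k: print(a.round(4))
print("sizes",[round(np.linalg.norm(k[i]-k[(i+1)%4]),4) for i in range(4)])
ctr=sum(k)/4; yax=(k[0]+k[3]-k[1]-k[2]);yaw=np.arctan2(-yax[0],yax[1])
yv=np.array([-np.sin(yaw),np.cos(yaw),0]);xv=np.array([np.cos(yaw),np.sin(yaw),0])
o=ctr+yv*.005;o[2]=0;print("origin",o.round(4),"yaw",yaw)
# plate corners in scene: right(618,262) bottom(403,432)
for p in((618,262),(403,432)):print("scene corner",on(s,*Q(*p),.012).round(4))
def tip(cam,uv,L,p0):
    # ray with cradle plane x=0 -> angle
    O,d=ray(cam,*uv);t=((o-O)@xv)/(d@xv);X=O+d*t-o;yy,zz=X@yv-p0[0],X[2]-p0[1]
    return round(yy,4),round(zz,4),np.arctan2(zz,yy),np.hypot(yy,zz)
print("strap scene",tip(s,Q(225,115),.14,(.07,.0415)))
print("lever scene",tip(s,Q(521,64),.065,(-.085,.05)))
H=o+yv*.07
for th in(1.7,1.8,1.9,2.0):
    X=H+yv*.14*np.cos(th);X[2]=.0415+.14*np.sin(th);print(th,"strap tip top/scene",((proj(c,X)[0]-[164.6,149.6])*5).round(),((proj(s,X)[0]-[149.6,149.6])*5).round())
for th in(1.75,1.85,1.95):
    X=o-yv*.085+yv*.065*np.cos(th);X[2]=.05+.065*np.sin(th);print(th,"lever",((proj(c,X)[0]-[164.6,149.6])*5).round(),((proj(s,X)[0]-[149.6,149.6])*5).round())
for n,p,z in(("bottle",(175,15),.08),("sampleb",(0,0),.08)):
    print(n,on(c,*P(*p),z))
E
# start-over-to: close gripper and stand still
python3 -m inch '[[[0,0,0],[0,0,0],1],[[0,0,-0.2],[0,0,0],1],[[0,0,-0.3],[0,0,0],1],[[0,0,-0.3],[0,0,0],1],[[0,0,-0.3],[0,0,0],1],[[0,0,-0.3],[0,0,0],1],[[0,0,-0.3],[0,0,0],1],[[0,0,-0.3],[0,0,0],1]]' 30
```

```text
[0.6074 0.1662 0.012 ]
[ 0.607  -0.0305  0.012 ]
[ 0.4789 -0.03    0.012 ]
[0.4789 0.1658 0.012 ]
sizes [np.float64(0.1967), np.float64(0.1282), np.float64(0.1958), np.float64(0.1285)]
origin [0.5431 0.0729 0.    ] yaw -0.0008214290656697418
scene corner [ 0.4781 -0.0244  0.012 ]
scene corner [0.4762 0.1731 0.012 ]
strap scene (np.float64(0.0613), np.float64(0.1287), np.float64(1.1263689590290098), np.float64(0.14255073951643554))
lever scene (np.float64(-0.0182), np.float64(0.0605), np.float64(1.8631835411135063), np.float64(0.06313622781909384))
1.7 strap tip top/scene [268. 182.] [335.  36.]
1.8 strap tip top/scene [298. 183.] [353.  31.]
1.9 strap tip top/scene [328. 183.] [371.  30.]
2.0 strap tip top/scene [357. 184.] [388.  31.]
1.75 lever [583. 192.] [514.  62.]
1.85 lever [596. 192.] [521.  61.]
1.95 lever [608. 192.] [527.  61.]
bottle [0.63654685 0.18402843 0.08      ]
sampleb [0.64452165 0.27433639 0.08      ]
time: 1.1
position: [0.191, -0.5418, 0.2734]
ee_rot: [-3.095, -0.529, -0.0]
wrist_force: [-0.1, -0.1, -0.2]
gripper_width: 0.0301
finger_force: 0.0
```

```bash
python3 -m inch '[[[0.11,-0.124,0],[0,0,0.03],1],[[0.22,-0.249,0],[0,0,0.06],1],[[0.33,-0.373,0],[0,0,0.09],1],[[0.44,-0.498,0],[0,0,0.108],1],[[0.55,-0.622,0],[0,0,0.108],1],[[0.66,-0.746,0],[0,0,0.108],1],[[0.77,-0.87,0],[0,0,0.108],1],[[0.88,-0.995,0],[0,0,0.108],1]]' 30
```

```text
time: 1.9
position: [0.2912, -0.2947, 0.2742]
ee_rot: [-3.141, 0.001, 0.0]
wrist_force: [0.1, -0.3, 0.5]
gripper_width: 0.0004
finger_force: 0.0
```

```bash
for i in 1 2 3; do python3 -m inch '[[[0.05,-0.11,0],[0,0,0],1],[[0.1,-0.23,0],[0,0,0],1],[[0.16,-0.34,0],[0,0,0],1],[[0.21,-0.46,0],[0,0,0],1],[[0.26,-0.57,0],[0,0,0],1],[[0.31,-0.69,0],[0,0,0],1],[[0.37,-0.8,0],[0,0,0],1],[[0.42,-0.915,0],[0,0,0],1]]' 30; done
```

```text
time: 2.7
position: [0.3753, -0.1121, 0.2743]
ee_rot: [-3.141, 0.001, 0.0]
wrist_force: [-0.5, -0.4, -0.1]
gripper_width: 0.0008
finger_force: 0.0
time: 3.5
position: [0.4593, 0.0708, 0.2742]
ee_rot: [3.142, -0.001, -0.001]
wrist_force: [0.3, -0.2, -0.4]
gripper_width: 0.0006
finger_force: 0.0
time: 4.3
position: [0.5434, 0.2536, 0.274]
ee_rot: [3.141, -0.001, -0.001]
wrist_force: [0.1, -0.5, 0.0]
gripper_width: 0.0004
finger_force: 0.0
```

```bash
python3 -m inch '[[[0,0,0.1],[0,0,0],1],[[0,0,0.2],[0,0,0],1],[[0,0,0.3],[0,0,0],1],[[0,0,0.4],[0,0,0],1],[[0,0,0.5],[0,0,0],1],[[0,0,0.6],[0,0,0],1],[[0,0,0.7],[0,0,0],1],[[0,0,0.745],[0,0,0],1]]' 30; python3 - <<'E'
from h import *
s=r.read_camera("scene")["pixels"][100:260,120:300];w=r.read_camera("top")["pixels"][110:250,150:310]
b=np.hstack([cv2.resize(s,(450,400),interpolation=2),cv2.resize(w,(350,400),interpolation=2)]);cv2.imwrite("pics/c.png",b[:,:,::-1])
E
```

```text
time: 5.1
position: [0.5416, 0.2524, 0.1229]
ee_rot: [3.141, -0.001, -0.006]
wrist_force: [0.1, 0.5, 0.4]
gripper_width: 0.0005
finger_force: 0.0
```

View pics/c.png

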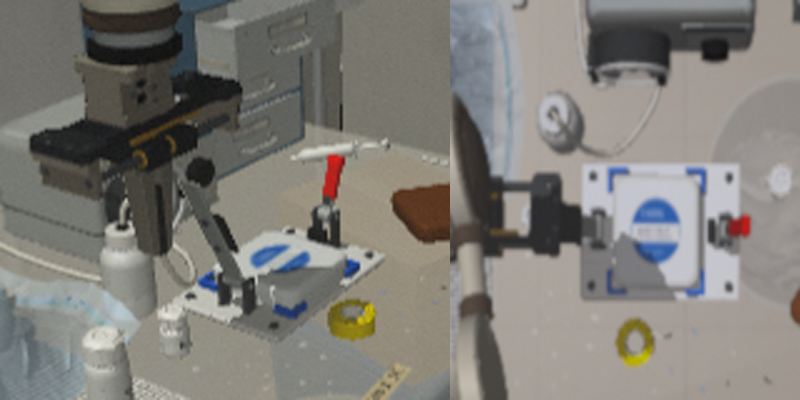

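The finger stands just outside the strap (strap tip about (197,180) in the left half, finger at (150,200)) and clear of the vial. I'll push the strap to upright.

```bash
python3 -m inch '[[[0,0.055,0],[0,0,0],1],[[0,0.11,0],[0,0,0],1],[[0,0.165,0],[0,0,0],1],[[0,0.22,0],[0,0,0],1],[[0,0.275,0],[0,0,0],1],[[0,0.33,0],[0,0,0],1],[[0,0.385,0],[0,0,0],1],[[0,0.44,0],[0,0,0],1]]' 30;python3 -m inch '[[[0,0.04,0.001],[0,0,0],1],[[0,0.08,0.006],[0,0,0],1],[[0,0.12,0.015],[0,0,0],1],[[0,0.158,0.027],[0,0,0],1],[[0,0.194,0.044],[0,0,0],1],[[0,0.23,0.064],[0,0,0],1],[[0,0.262,0.087],[0,0,0],1],[[0,0.293,0.113],[0,0,0],1]]' 30; python3 - <<'E'
from h import *
s=r.read_camera("scene")["pixels"][100:260,120:300];w=r.read_camera("top")["pixels"][110:250,150:310]
b=np.hstack([cv2.resize(s,(450,400),interpolation=2),cv2.resize(w,(350,400),interpolation=2)]);cv2.imwrite("pics/d.png",b[:,:,::-1])
E
```

```text
time: 6.0
position: [0.543, 0.1637, 0.1255]
ee_rot: [3.141, -0.001, -0.0]
wrist_force: [-1.0, 1.3, 0.1]
gripper_width: 0.0001
finger_force: 0.4
time: 6.8
position: [0.5431, 0.1055, 0.1026]
ee_rot: [3.141, -0.001, 0.0]
wrist_force: [0.7, 0.6, 1.9]
gripper_width: 0.0004
finger_force: 0.5
```

View pics/d.png

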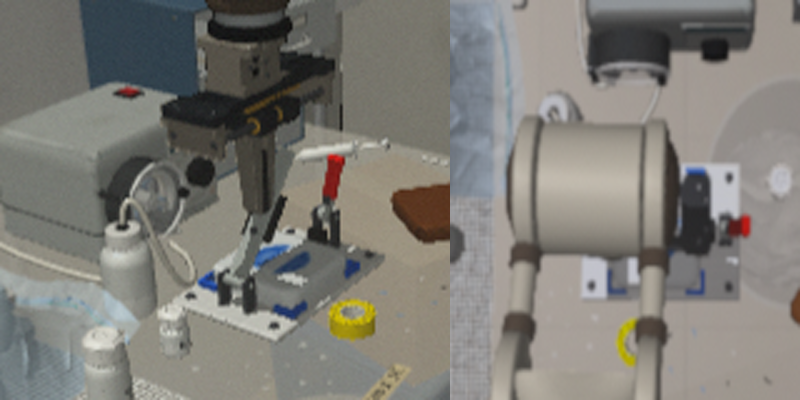

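```bash
python3 -m inch '[[[0,0.028,0.03],[0,0,0],1],[[0,0.053,0.061],[0,0,0],1],[[0,0.074,0.097],[0,0,0],1],[[0,0.092,0.134],[0,0,0],1],[[0,0.107,0.173],[0,0,0],1],[[0,0.117,0.212],[0,0,0],1],[[0,0.124,0.253],[0,0,0],1],[[0,0.127,0.293],[0,0,0],1]]' 30; python3 -m inch '[[[0,0,0.005],[0,0,0],1],[[0,0,0.01],[0,0,0],1],[[0,0,0.01],[0,0,0],1],[[0,0,0.01],[0,0,0],1],[[0,0,0.01],[0,0,0],1],[[0,0,0.01],[0,0,0],1],[[0,0,0.01],[0,0,0],1],[[0,0,0.01],[0,0,0],1]]'
```

```text
time: 7.7
position: [0.543, 0.0806, 0.0436]
ee_rot: [3.142, -0.001, -0.001]
wrist_force: [-1.3, -0.2, 51.3]
gripper_width: 0.0001
finger_force: 31.6
time: 8.5
position: [0.5432, 0.0806, 0.0438]
ee_rot: [3.141, 0.0, -0.001]
wrist_force: [-6.3, -2.0, 15.9]
gripper_width: 0.0004
finger_force: 7.3
```

The strap is at its stop (z 43.7 mm, matching the given 43.5). Next I rise, cross to beyond the lever, and look.

```bash
python3 -m inch '[[[0,0,-0.12],[0,0,0],1],[[0,0,-0.25],[0,0,0],1],[[0,0,-0.38],[0,0,0],1],[[0,0,-0.5],[0,0,0],1],[[0,0,-0.62],[0,0,0],1],[[0,0,-0.75],[0,0,0],1],[[0,0,-0.88],[0,0,0],1],[[0,0,-1],[0,0,0],1]]'
python3 -m inch '[[[0,0.1,0],[0,0,0],1],[[0,0.2,0],[0,0,0],1],[[0,0.3,0],[0,0,0],1],[[0,0.41,0],[0,0,0],1],[[0,0.52,0],[0,0,0],1],[[0,0.63,0],[0,0,0],1],[[0,0.73,0],[0,0,0],1],[[0,0.83,0],[0,0,0],1]]'
python3 -m inch '[[[0,0,0.1],[0,0,0],1],[[0,0,0.2],[0,0,0],1],[[0,0,0.3],[0,0,0],1],[[0,0,0.4],[0,0,0],1],[[0,0,0.5],[0,0,0],1],[[0,0,0.6],[0,0,0],1],[[0,0,0.7],[0,0,0],1],[[0,0,0.74],[0,0,0],1]]'
python3 - <<'E'
from h import *
s=r.read_camera("scene")["pixels"][100:260,120:300];w=r.read_camera("top")["pixels"][110:250,150:310]
b=np.hstack([cv2.resize(s,(450,400),interpolation=2),cv2.resize(w,(350,400),interpolation=2)]);cv2.imwrite("pics/e.png",b[:,:,::-1])
E
```

```text
time: 9.3
position: [0.543, 0.0811, 0.243]
ee_rot: [-3.141, 0.0, 0.0]
wrist_force: [0.6, 0.3, 0.1]
gripper_width: 0.0
finger_force: 0.0
time: 10.1
position: [0.5429, -0.0858, 0.2416]
ee_rot: [-3.141, 0.001, 0.001]
wrist_force: [-0.4, 0.3, -0.6]
gripper_width: 0.0003
finger_force: 0.0
time: 10.9
position: [0.5413, -0.0844, 0.0916]
ee_rot: [-3.14, 0.0, 0.007]
wrist_force: [0.1, 0.3, 0.8]
gripper_width: 0.0004
finger_force: 0.0
```

View pics/e.png

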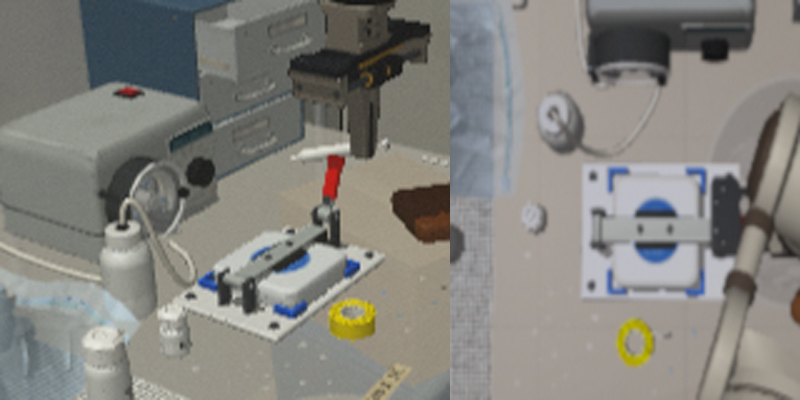

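The strap lies flat across the case and the finger (360,130) is beyond the red lever (333,175). I'll push the lever over.

```bash
python3 -m inch '[[[0,-0.033,0],[0,0,0],1],[[0,-0.065,0],[0,0,0],1],[[0,-0.098,0],[0,0,0],1],[[0,-0.13,0],[0,0,0],1],[[0,-0.163,0],[0,0,0],1],[[0,-0.195,0],[0,0,0],1],[[0,-0.228,0],[0,0,0],1],[[0,-0.26,0],[0,0,0],1]]'
python3 -m inch '[[[0,-0.022,-0.006],[0,0,0],1],[[0,-0.045,-0.01],[0,0,0],1],[[0,-0.069,-0.01],[0,0,0],1],[[0,-0.093,-0.009],[0,0,0],1],[[0,-0.117,-0.006],[0,0,0],1],[[0,-0.141,0.002],[0,0,0],1],[[0,-0.165,0.01],[0,0,0],1],[[0,-0.188,0.022],[0,0,0],1]]'
python3 - <<'E'
from h import *
s=r.read_camera("scene")["pixels"][130:250,170:290]
cv2.imwrite("pics/f.png",cv2.resize(s,(600,600),interpolation=2)[:,:,::-1])
E
```

```text
time: 11.8
position: [0.5436, -0.0331, 0.0949]
ee_rot: [3.141, -0.001, 0.002]
wrist_force: [0.9, -1.8, 2.6]
gripper_width: 0.0004
finger_force: 1.3
time: 12.6
position: [0.543, 0.0047, 0.0899]
ee_rot: [3.142, -0.001, -0.0]
wrist_force: [0.6, -2.3, 0.1]
gripper_width: 0.0003
finger_force: 1.1
```

View pics/f.png

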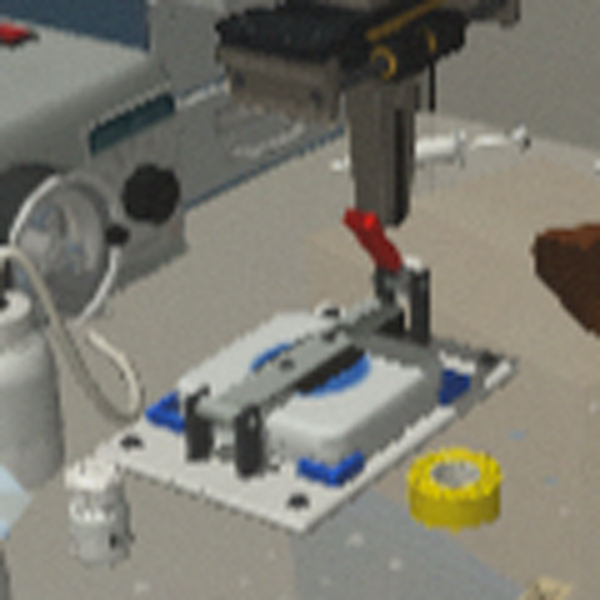

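The lever (375,240) is tilted inward at about 45° with the strap still flat. Now the rest of the arc and a press.

```bash
python3 -m inch '[[[0,-0.022,0.014],[0,0,0],1],[[0,-0.043,0.03],[0,0,0],1],[[0,-0.062,0.05],[0,0,0],1],[[0,-0.08,0.07],[0,0,0],1],[[0,-0.095,0.094],[0,0,0],1],[[0,-0.108,0.118],[0,0,0],1],[[0,-0.119,0.145],[0,0,0],1],[[0,-0.127,0.172],[0,0,0],1]]'
python3 -m inch '[[[0,0,0.003],[0,0,0],1],[[0,0,0.006],[0,0,0],1],[[0,0,0.01],[0,0,0],1],[[0,0,0.01],[0,0,0],1],[[0,0,0.01],[0,0,0],1],[[0,0,0.01],[0,0,0],1],[[0,0,0.01],[0,0,0],1],[[0,0,0.01],[0,0,0],1]]'
```

```text
time: 13.45
position: [0.5433, 0.03, 0.0553]
ee_rot: [-3.141, 0.001, -0.001]
wrist_force: [0.2, -2.3, 5.4]
gripper_width: 0.0003
finger_force: 2.2
time: 14.25
position: [0.5435, 0.03, 0.0551]
ee_rot: [-3.141, 0.001, -0.0]
wrist_force: [-3.8, -1.3, 14.2]
gripper_width: 0.0003
finger_force: 6.6
```

```bash
python3 -m inch '[[[0,0,-0.12],[0,0,0],1],[[0,0,-0.25],[0,0,0],1],[[0,0,-0.38],[0,0,0],1],[[0,0,-0.5],[0,0,0],1],[[0,0,-0.62],[0,0,0],1],[[0,0,-0.75],[0,0,0],1],[[0,0,-0.88],[0,0,0],1],[[0,0,-1],[0,0,0],1]]'
python3 -m inch '[[[0,0.1,0],[0,0,0],1],[[0,0.2,0],[0,0,0],1],[[0,0.3,0],[0,0,0],1],[[0,0.41,0],[0,0,0],1],[[0,0.52,0],[0,0,0],1],[[0,0.63,0],[0,0,0],1],[[0,0.73,0],[0,0,0],1],[[0,0.83,0],[0,0,0],1]]'
python3 - <<'E'
from h import *
s=r.read_camera("scene")["pixels"][130:250,170:290];w=r.read_camera("top")["pixels"][140:250,165:310]
b=np.hstack([cv2.resize(s,(420,420),interpolation=2),cv2.resize(w,(380,420),interpolation=2)]);cv2.imwrite("pics/g.png",b[:,:,::-1])
E
```

```text
time: 15.05
position: [0.5428, 0.0306, 0.254]
ee_rot: [-3.14, 0.0, 0.001]
wrist_force: [1.1, 0.4, -0.4]
gripper_width: 0.0003
finger_force: 0.0
time: 15.85
position: [0.5428, -0.1362, 0.2526]
ee_rot: [-3.14, 0.001, 0.001]
wrist_force: [0.1, 0.7, -0.1]
gripper_width: 0.0007
finger_force: 0.0
```

View pics/g.png

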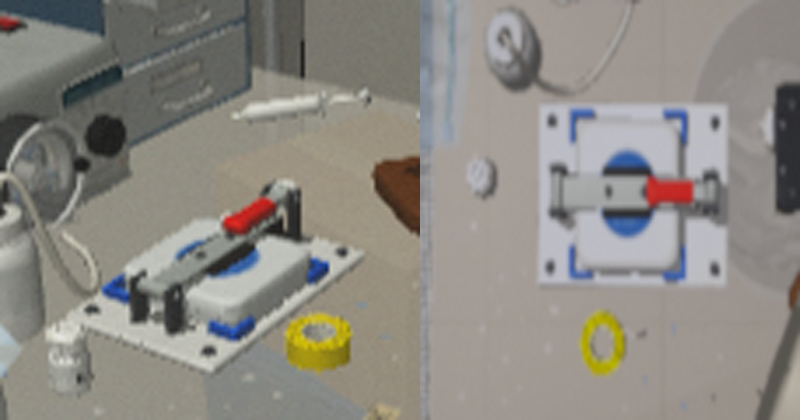

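The strap is flat across the case, and the red lever lies down on its end (left half (250,215), right half (670,190)). The case is seated between the stops, and the vial and tape have not moved.

```bash
python3 -c "
from rig import r
print(r.finish_job())"
```

```text
the job is handed in; nothing more can be done
None
```

The filter case is locked in its cradle: I pushed the strap flat first, then the red cam lever fully down onto its end, and handed the job in at about 16 s with the arm clear of everything.

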